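# Flip the sugar tin open

## Task

Sugar is wanted for the mug: open the red sugar tin. With the fingertips, push its front lip up from below and ease the lid over its hinge until it stands back open by itself; work gently and pinch or lift nothing. The tin stays standing where it is, the green tin stays shut, everything else on the counter is left alone, and you finish clear of the tin.

Things in the scene. Friction and masses are not known exactly. Their poses are not given: they have to be found in the camera images.
- red_tin: the red sugar tin, a loose round flip-top canister standing on the counter, about 0.8 kg with the sugar cubes in it; body 110 mm across, 150 mm high, closed height 155 mm. Origin: centre of its underside; z up; the lid's lip points along its -x axis and the hinge is at the back on its +x side, axis along its y. Nothing stands between its lip and the robot
- red_lid (a joint): angle of the red tin's lid about its hinge, rad: 0 = shut, growing as the lip rises and goes back; at 1.92 it meets its stop. The lid is a shallow steel cap 116 mm across, 14 mm deep, about 70 g; the hinge has slight friction and no spring: below about 1.4 the lid falls shut, beyond about 1.6 it goes back to the stop by its own weight and stays there
- red_lip (a point): middle of the rolled front edge (6 mm thick) of the red lid's steel thumb lip; the lip is 44 mm wide, 3 mm thick, and stands out 26 mm beyond the lid's rim, sloping up 15 degrees outward, free space below it down to the counter; shut, this point is 82 mm in front of the tin's axis (along the tin's -x) and 149 mm above the counter. The point moves with the lid
- red_hinge (a point): middle of the red lid's hinge axis, 62 mm behind the tin's axis (tin's +x), 146 mm above the counter; the lip's edge is 144 mm from it
- green_tin: an identical tin painted green, loose, to be left alone; origin and axes as for the red tin
- green_lid (a joint): angle of the green tin's lid, rad: 0 = shut
- mug: blue ceramic mug standing on the counter, 80 mm across, 95 mm high, handle to its +y reaching about 75 mm from the axis; origin centre of the underside
- scoop: yellow plastic scoop lying on the counter, pan 75 x 56 x 36 mm, 85 mm handle to its -x; origin under the pan's centre
- weight: the cooker's steel whistle weight standing on the counter, 34 mm across, 46 mm high; origin centre of the underside. The heavy pressure cooker it belongs to, lid locked, 205 mm high, stands at the far left, never nearer than y = 0.33 m
- salt: glass salt shaker with a steel cap, 42 mm across, 82 mm high; origin centre of the underside, standing behind the tins, near the far edge with a low bowl of limes and a board (under 100 mm)
- matches: yellow matchbox lying flat, 56 x 37 x 15 mm; origin centre of the underside
Things that resemble listed ones, but are neither listed nor needed, are in the scene too. What is meant by the red_tin is not pink or purple, and is the smaller of those in its own colour.

How it is judged:
By the outcome, as a careful person would: the job done as asked, in the order asked, and still so for the second after the job is handed in, with the robot touching nothing.
It also fails if it takes over 45 s, if anything falls off the work surface, if the arm or the gripper's body presses on something with over 40 N, if the wrist force passes 120 N, or if a joint passes its speed limit or range.

## Robot

A 6-joint arm with a two-finger parallel gripper is mounted at the origin on the work surface. World frame = base frame: x ahead of the robot, y to its left, z up, the work surface at z = 0. Lengths are in mm, angles in rad, forces in N, time in s.
With the tool pointing down it reaches from about 275 to 1000 mm from the base axis. Payload 8.4 kg.
Tool frame: the origin (TCP) lies at the very end of the fingers, on their centre line; the grasp point (between the pads) lies 19 mm behind it; z points along the fingers, y is the direction in which the jaws open and shut (so a half turn about z gives the same grasp; the last joint's range is limited). The gripper opens to 85 mm and grips with 20 to 120 N. Pads are 22 mm wide; open, the fingers measure 114 mm over their backs; the gripper's body (76 mm by 85 mm) begins 54 mm behind the grasp point. The pads swing forward as they close: fully open they stand 13 mm farther back than shut.
Start: joints at [1.244, 0.353, 1.633, -0, 1.155, -0.002], TCP at [199.448, 592.325, 231.281] pointing down, gripper open.
Joint ranges: [-2.63, 2.63], [-0.92, 2.1], [0.06, 2.66], [-1.3, 4.44], [0, 2.69], [-3.02, 3.02]. Speed limits (rad/s): [2.22, 2.22, 2.79, 3.14, 3.14, 3.14].

## Interface

Orientations are given as [roll, pitch, yaw] about the fixed x, y, z axes, in that order (R = Rz(yaw) Ry(pitch) Rx(roll)).
In Python, from rig import r gives the robot as it stands.
- The arm moves only by the tool move_arm, never from a script. Its argument "increments" is a list of rows, each an object of numbers: "tx", "ty", "tz": the shift along the tool's x, y, z in cm; "rx", "ry", "rz": the turn, a rotation vector about the tool's x, y, z in degrees; "gripper": the gripper's target within -1 to 1 (fully open at 1, half-way at 0, shut at -1). A call has 1 to 12 rows; each row shifts and turns the commanded pose from where the row before left it, along the tool's axes as they then stand; what a row does not reach is not made up. A row lasts 1/10 s, in which the tool goes at most 50 mm and 8.59 degrees, less where a joint would pass 70% of its speed; a pose out of reach is approached as far as the arm can. A call is refused whole if a number of a shift passes 5 or a number of a turn 8.59, either way. A call with a gripper value outside its range is refused whole. The fingers move at their own pace and stop on an object; "squeeze" is the grip in N (left out, the last holds). Time passes only in rows, so rows that do not move let the fingers close. It gives the time, the measured TCP pose, the force and the opening at its end, in the units of the state.
- r.sense(): the state, without advancing time (a new reading comes with each control period).
- r.grab_frame(name): name is "scene" or "top" or "wrist"; returns (picture, depth): 400x640x3 uint8, red, green, blue; 400x640 float32, mm along the optical axis (not along the pixel's ray), 0 where there is no reading.
- r.camera_model(name): a dict with "fx", "fy", "cx", "cy" (pixels), "R" (3x3) and "t" (3): a world point X has camera coordinates R X + t; the wrist camera has in their place "hand_eye" (4x4, takes a point from camera to tool coordinates, whose origin is the TCP and whose axes are the flange's). Camera axes: x right, y down, z forward; pixel columns grow to the right and rows downward; lengths in mm; the calibration is good to about 2 mm. A picture is of the moment at which its call begins: read the wrist's pose just before it. camera_model takes no time and is no camera call.
- r.sign_off(): hands the job in, once; it reports no verdict.
Trained networks look in the newest picture that a camera, given by its name, has taken for a name from the list of things; names that differ only in an ending like _2 or _b are one class to them, and where a whole thing is asked for, a point or a joint stands for the part that bears it (a point fixed in the world has none). Each returns a list of dicts, best first, with "confidence" (0 to 1); they miss things now and then, are a little off and sometimes report something else, mostly with a low value. They report only what shows in the picture. A call takes as long as a camera call. They do not tell look-alikes from the thing itself.
- r.cut_out(query, camera): "mask" (400x640 bool, what is visible of it) and "bbox" ([left, top, right, bottom] in pixels, round what is visible of it).
- r.place_of(query, camera): "location" ([row, column] in pixels: a listed point, or the origin of a listed thing).
The state is a dict: "clock": time; "qpos": joint angles; "qvel": joint speeds; "joint_efforts": joint torques, N m; "eef_pos": TCP position; "tcp_rot": TCP orientation; "contact_force": force on the tool from outside, world axes, zero at the start; "wrist_torque": the same for the moment, N m; "opening": opening from 0.0 (shut) to 1.0 (fully open).
Only numpy, scipy, OpenCV 4.12 (cv2) and the standard library are available. Lean on these libraries where they do the work, as an engineer would, in place of code of your own. Each camera call takes 0.05 s, during which the arm holds its last target. There are 200 camera calls.

## Working session

There is one attempt and no reset: what is moved stays moved. The work goes in short steps, Python scripts to look and compute and a tool call to move; the robot and the scene stay as the last step left them, time stands still between calls to the robot, and variables do not carry over. Pictures are saved under pics/ and viewed, about 8 in all and at most 12, crops included, and the job is handed in when it is done.

Besides the shell and the picture viewer there is one more tool, called after "Emit:" as name(argument=value, ...) on one line, values as JSON. move_arm: Moves the arm, as the interface text tells. Its arguments: {"type":"object","properties":{"increments":{"type":"array","items":{"type":"object","properties":{"tx":{"type":"number"},"ty":{"type":"number"},"tz":{"type":"number"},"rx":{"type":"number"},"ry":{"type":"number"},"rz":{"type":"number"},"gripper":{"type":"number"}}}},"squeeze":{"type":"number"}},"required":["increments"]}

```bash
ls; mkdir -p pics; cat > h.py <<'E'
from rig import r
import numpy as np, cv2
def world(cam,rc,depth):
    m=r.camera_model(cam); v,u=rc
    pc=np.array([(u-m["cx"])/m["fx"],(v-m["cy"])/m["fy"],1])*depth
    return np.array(m["R"]).T@(pc-np.array(m["t"]))
def cloud(cam,dep,mask):
    m=r.camera_model(cam); v,u=np.nonzero(mask&(dep>0)); d=dep[v,u]
    pc=np.c_[(u-m["cx"])/m["fx"]*d,(v-m["cy"])/m["fy"]*d,d]
    return (pc-np.array(m["t"]))@np.array(m["R"])
def save(n,img): cv2.imwrite("pics/"+n,img[:,:,::-1])
E
python3 - <<'E'
from h import *
for c in("scene","top"):
    p,d=r.grab_frame(c); save(c+"0.png",p); np.savez(c+"0.npz",p=p,d=d)
    for q in("red_tin","green_tin"):
        for o in r.cut_out(q,c):
            X=cloud(c,d,o["mask"]); 
            print(c,q,round(o["confidence"],2),o["bbox"],np.median(p[o["mask"]],0),np.percentile(X,[2,50,98],axis=0).round().tolist())
    for o in r.place_of("red_lip",c): print("lip",c,o["confidence"],o["location"],world(c,o["location"],d[int(o["location"][0]),int(o["location"][1])]).round())
    for o in r.place_of("red_hinge",c): print("hinge",c,o["confidence"],o["location"],world(c,o["location"],d[int(o["location"][0]),int(o["location"][1])]).round())
print(r.sense()["clock"])
E
```

```text
pics
scene red_tin 0.91 [354.0, 151.1, 396.3, 206.5] [130.  13.   6.] [[458.0, -261.0, -1.0], [520.0, -192.0, 152.0], [635.0, -145.0, 158.0]]
scene red_tin 0.81 [402.6, 264.2, 453.5, 324.3] [ 98.  43. 132.] [[114.0, -339.0, 2.0], [187.0, -278.0, 153.0], [252.0, -232.0, 158.0]]
scene red_tin 0.75 [175.3, 270.7, 264.2, 339.0] [184. 101. 132.] [[147.0, 166.0, 11.0], [216.0, 261.0, 213.0], [292.0, 352.0, 218.0]]
scene red_tin 0.63 [357.2, 150.8, 400.0, 201.5] [131.  11.   5.] [[457.0, -252.0, 48.0], [528.0, -197.0, 153.0], [599.0, -147.0, 158.0]]
scene red_tin 0.6 [285.0, 202.0, 353.2, 278.7] [132.  11.   5.] [[278.0, -82.0, 51.0], [349.0, 3.0, 211.0], [427.0, 79.0, 215.0]]
scene green_tin 0.6 [215.2, 149.9, 261.8, 203.3] [32. 69. 51.] [[518.0, 155.0, 9.0], [578.0, 202.0, 153.0], [649.0, 261.0, 158.0]]
lip scene 0.89 [286.9, 262.4] [273. 175.  -1.]
lip scene 0.86 [317.2, 435.3] [ 121. -278.  149.]
lip scene 0.81 [197.7, 378.8] [ 460. -190.  148.]
lip scene 0.71 [212.1, 343.4] [416. -79. 204.]
hinge scene 0.84 [261.3, 290.8] [303.  73. 206.]
hinge scene 0.75 [262.3, 431.8] [ 280. -343.   
[... 443 characters left out ...]
.0, 1.0], [194.0, -282.0, 153.0], [250.0, -235.0, 158.0]]
top red_tin 0.56 [256.3, 206.7, 339.0, 285.8] [91. 20. 18.] [[282.0, -86.0, 198.0], [358.0, -0.0, 211.0], [428.0, 77.0, 215.0]]
top green_tin 0.83 [193.2, 119.3, 241.5, 182.9] [27. 50. 39.] [[517.0, 152.0, 15.0], [584.0, 199.0, 153.0], [650.0, 258.0, 157.0]]
lip top 0.85 [205.7, 372.9] [ 455. -190.  148.]
lip top 0.71 [216.1, 331.4] [423. -86. 208.]
lip top 0.71 [352.8, 413.0] [ 109. -284.  153.]
lip top 0.66 [293.3, 221.8] [243. 159. 212.]
hinge top 0.97 [263.9, 260.5] [310.  76. 202.]
hinge top 0.72 [149.9, 385.4] [ 632. -247.    2.]
hinge top 0.55 [290.3, 415.2] [ 253. -292.  151.]
hinge top 0.55 [308.6, 136.5] [206. 349. 212.]
0.5
```

View images.

```bash
python3 - <<'E'
from h import *
a=np.load("top0.npz")["p"]; b=np.load("scene0.npz")["p"]
save("a.png",a); save("b.png",cv2.resize(b[110:350,150:480],None,fx=2.4,fy=2.4))
E
```

```text
(no output)
```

View pics/a.png

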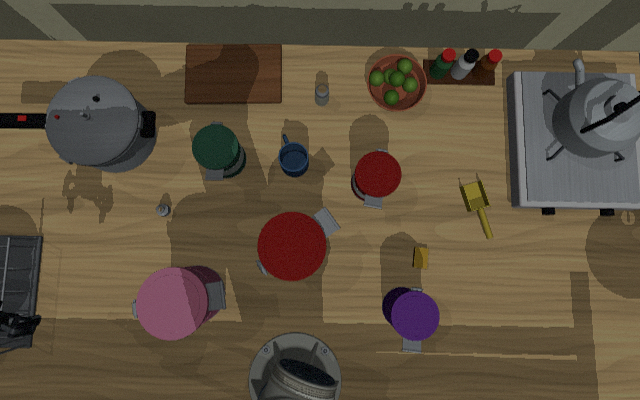

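View pics/b.png

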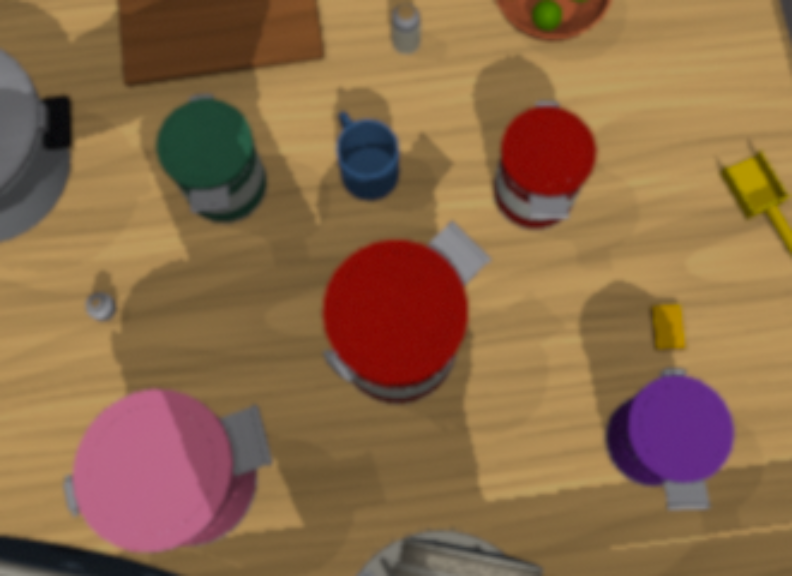

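```bash
python3 - <<'E'
from h import *
from scipy.optimize import least_squares
for c in("top","scene"):
    z=np.load(c+"0.npz"); p=z["p"].astype(int); d=z["d"]
    roi=np.zeros(d.shape,bool); roi[140:220,340:410]=1
    X=cloud(c,d,roi&(p[...,0]>1.8*p[...,1]+20)); X=X[(X[:,2]>148)]
    h=cv2.convexHull(X[:,:2].astype(np.float32))[:,0]
    f=least_squares(lambda q:np.hypot(h[:,0]-q[0],h[:,1]-q[1])-q[2],[530,-197,58],loss="soft_l1").x
    print(c,"lid circle",f.round(1),"z",np.median(X[:,2]))
    Y=cloud(c,d,roi); k=(Y[:,2]>135)&(Y[:,2]<152)&(np.hypot(*(Y[:,:2]-f[:2]).T)>f[2]+3)&(Y[:,0]<f[0])
    Y=Y[k]; print("lip",len(Y),Y.mean(0).round(1),Y.min(0).round(),Y.max(0).round())
    dd=f[:2]-Y.mean(0)[:2]; print("tin +x heading deg",np.degrees(np.arctan2(dd[1],dd[0])).round(1))
s=r.sense(); print({k:np.round(v,3).tolist() for k,v in s.items()})
E
```

```text
top lid circle [ 535.2 -201.2   56.9] z 154.36788149276634
lip 171 [ 465.  -190.7  147.3] [ 450. -214.  141.] [ 482. -168.  152.]
tin +x heading deg -8.5
scene lid circle [ 534.2 -199.2   57. ] z 153.9301525926587
lip 113 [ 464.8 -187.9  147.1] [ 448. -211.  140.] [ 481. -164.  152.]
tin +x heading deg -9.2
{'clock': 0.5, 'qpos': [1.244, 0.353, 1.633, -0.0, 1.155, -0.002], 'qvel': [-0.002, 0.001, -0.001, 0.002, -0.001, -0.001], 'joint_efforts': [-0.0, -60.47, -34.218, -0.0, 0.002, 0.0], 'eef_pos': [199.455, 592.314, 231.266], 'tcp_rot': [-3.142, 0.0, 2.817], 'contact_force': [0.417, -0.492, -0.293], 'wrist_torque': [-0.019, -0.031, 0.014], 'opening': 0.998}
```

Emit:
move_arm(increments=[{"tz": -5,"gripper": -1},{"tz": -5},{"tz": -5},{"rx": 8},{"rx": 8}])

```text
invalid input
```

```bash
python3 - <<'E'
from h import *
s=r.sense(); print({k:np.round(v,3).tolist() for k,v in s.items()})
E
```

```text
{'clock': 0.5, 'qpos': [1.244, 0.353, 1.633, -0.0, 1.155, -0.002], 'qvel': [-0.002, 0.001, -0.001, 0.002, -0.001, -0.001], 'joint_efforts': [-0.0, -60.47, -34.218, -0.0, 0.002, 0.0], 'eef_pos': [199.455, 592.314, 231.266], 'tcp_rot': [-3.142, 0.0, 2.817], 'contact_force': [0.417, -0.492, -0.293], 'wrist_torque': [-0.019, -0.031, 0.014], 'opening': 0.998}
```

Emit:
move_arm(increments=[{"tx": 0,"ty": 0,"tz": -5,"rx": 0,"ry": 0,"rz": 0,"gripper": -1},{"tx": 0,"ty": 0,"tz": -5,"rx": 0,"ry": 0,"rz": 0,"gripper": -1},{"tx": 0,"ty": 0,"tz": -5,"rx": 0,"ry": 0,"rz": 0,"gripper": -1},{"tx": 0,"ty": 0,"tz": 0,"rx": 0,"ry": 8,"rz": 0,"gripper": -1},{"tx": 0,"ty": 0,"tz": 0,"rx": 0,"ry": 8,"rz": 0,"gripper": -1}])

```text
clock: 1.0
eef_pos: [198.5, 593.9, 384.8]
tcp_rot: [3.134, -0.283, 2.821]
contact_force: [0.1, 0.2, -1.2]
opening: 0.148
```

```bash
python3 - <<'E'
from h import *
s=r.sense(); print({k:np.round(v,3).tolist() for k,v in s.items()})
E
```

```text
{'clock': 1.0, 'qpos': [1.093, 0.268, 1.445, 0.282, 1.471, -0.191], 'qvel': [-0.761, 0.172, 0.081, 1.38, 0.193, -0.906], 'joint_efforts': [6.782, -65.113, -41.492, -0.632, -0.134, 1.578], 'eef_pos': [198.536, 593.929, 384.825], 'tcp_rot': [3.134, -0.283, 2.821], 'contact_force': [0.127, 0.248, -1.226], 'wrist_torque': [-0.035, -0.145, 0.047], 'opening': 0.148}
```

```bash
cat >> h.py <<'E'
from scipy.spatial.transform import Rotation as Ro, Slerp
from scipy.optimize import least_squares
def ori(az,tilt):   # tool z at azimuth az, tilt below horizontal, y horizontal
    return Ro.from_euler("zyx",[az,0,180],degrees=True)*Ro.from_euler("y",90-tilt,degrees=True)
def cur():
    s=r.sense(); return np.array(s["eef_pos"]),Ro.from_euler("xyz",s["tcp_rot"])
def rows(p0,R0,p1,R1,n):
    sl=Slerp([0,1],Ro.concatenate([R0,R1])); out=[]
    for i in range(n):
        a,b=sl(i/n),sl((i+1)/n)
        out.append(np.r_[a.inv().apply((np.array(p1)-p0)/n)/10,np.degrees((a.inv()*b).as_rotvec())].round(2).tolist())
    return out
def fk(q,k):
    h,a1,L1,L2,a2,L3=k; z=lambda a:Ro.from_euler("z",a); y=lambda a:Ro.from_euler("y",a)
    A=z(q[0]); p=A.apply([a1,0,h]); A=A*y(q[1]); p=p+A.apply([0,0,L1]); A=A*y(q[2]); p=p+A.apply([a2,0,L2])
    A=A*z(q[3])*y(q[4])*z(q[5]); return p+A.apply([0,0,L3]),A
E
python3 - <<'E'
from h import *
S=[([1.244,.353,1.633,0,1.155,-.002],[199.455,592.314,231.266],[-3.142,0,2.817])]
s=r.sense(); S.append((s["qpos"],s["eef_pos"],s["tcp_rot"]))
f=least_squares(lambda k:np.r_[np.concatenate([fk(q,k)[0]-p for q,p,_ in S]),(k-[300,0,450,450,0,250])*.003],[300,0,450,450,0,250])
print(f.x.round(),f.fun[:6].round(2))
for q,p,e in S: print((Ro.from_euler("xyz",e).inv()*fk(q,f.x)[1]).as_euler("xyz",degrees=True).round(1))
p,R=cur(); R1=ori(45+0,75)
# transit waypoints
for w in [([600,150,390],ori(100,75),10)]:
    for x in rows(p,R,*w): print(x)
E
```

```text
[358.  18. 482. 496.  33. 348.] [ 1.18 -0.39  0.    0.   -0.01 -0.  ]
[  0.  -0. -90.]
[ -0.   0. -90.]
[-4.99, -2.94, -1.53, 2.68, -0.06, -9.47]
[-4.43, -3.79, -1.36, 2.68, -0.06, -9.47]
[-3.74, -4.52, -1.17, 2.68, -0.06, -9.47]
[-2.94, -5.13, -0.94, 2.68, -0.06, -9.47]
[-2.06, -5.58, -0.68, 2.68, -0.06, -9.47]
[-1.11, -5.87, -0.41, 2.68, -0.06, -9.47]
[-0.13, -5.98, -0.13, 2.68, -0.06, -9.47]
[0.86, -5.92, 0.14, 2.68, -0.06, -9.47]
[1.82, -5.69, 0.42, 2.68, -0.06, -9.47]
[2.73, -5.28, 0.67, 2.68, -0.06, -9.47]
```

```bash
sed -i 's/from_euler("zyx",\[az,0,180\]/from_euler("ZYX",[az,0,180]/' h.py
cat >> h.py <<'E'
K=np.array([358,18,482,496,33,348.])
def ik(p,R,q0):
    def g(q):
        a,A=fk(q,K); A=A*Ro.from_euler("z",-np.pi/2)   # tool = flange turned
        return np.r_[(a-p)/100,(A.inv()*R).as_rotvec()]
    s=least_squares(g,q0); return s.x,np.abs(s.fun).max()
def show(ws):
    p,R=cur(); q=np.array(r.sense()["qpos"])
    A=fk(q,K)[1]
    Z=A.inv()*R; print("chk",Z.as_euler("xyz",degrees=True).round(1))
    for p1,R1,n in ws:
        p1=np.array(p1,float)
        for x in rows(p,R,p1,R1,n): print(x)
        q,e=ik(p1,R1,q); print("IK",q.round(2),round(e,3)); p,R=p1,R1
E
python3 - <<'E'
from h import *
show([([420,100,400],ori(90,60),12),([380,-270,330],ori(45,35),11),([405,-240,110],ori(45,25),5),([460,-186,120],ori(45,25),4)])
E
```

```text
chk [-0.  0. 90.]
[-2.89, -3.32, -1.0, -2.32, 0.97, 5.51]
[-3.17, -2.98, -1.18, -2.32, 0.97, 5.51]
[-3.42, -2.62, -1.35, -2.32, 0.97, 5.51]
[-3.63, -2.22, -1.5, -2.32, 0.97, 5.51]
[-3.8, -1.8, -1.65, -2.32, 0.97, 5.51]
[-3.92, -1.36, -1.78, -2.32, 0.97, 5.51]
[-4.0, -0.9, -1.89, -2.32, 0.97, 5.51]
[-4.03, -0.44, -1.99, -2.32, 0.97, 5.51]
[-4.01, 0.03, -2.06, -2.32, 0.97, 5.51]
[-3.95, 0.5, -2.12, -2.32, 0.97, 5.51]
[-3.85, 0.96, -2.16, -2.32, 0.97, 5.51]
[-3.69, 1.41, -2.17, -2.32, 0.97, 5.51]
IK [-0.17 -0.15  1.92  0.52  1.48 -3.39] 0.0
[-3.23, -0.36, -1.13, -2.78, 2.15, 3.04]
[-3.2, -0.13, -1.26, -2.78, 2.15, 3.04]
[-3.15, 0.1, -1.38, -2.78, 2.15, 3.04]
[-3.09, 0.33, -1.49, -2.78, 2.15, 3.04]
[-3.0, 0.57, -1.58, -2.78, 2.15, 3.04]
[-2.91, 0.81, -1.66, -2.78, 2.15, 3.04]
[-2.79, 1.04, -1.72, -2.78, 2.15, 3.04]
[-2.67, 1.27, -1.77, -2.78, 2.15, 3.04]
[-2.53, 1.49, -1.8, -2.78, 2.15, 3.04]
[-2.37, 1.71, -1.81, -2.78, 2.15, 3.04]
[-2.21, 1.92, -1.81, -2.78, 2.15, 3.04]
IK [-1.21  0.19  1.97  0.84  1.53 -3.85] 0.0
[-3.16, -0.07, 3.16, 0.0, 2.0, 0.0]
[-3.27, -0.07, 3.05, 0.0, 2.0, 0.0]
[-3.37, -0.07, 2.93, 0.0, 2.0, -0.0]
[-3.47, -0.07, 2.81, -0.0, 2.0, 0.0]
[-3.57, -0.07, 2.69, 0.0, 2.0, 0.0]
IK [-1.2   0.7   2.03  1.03  1.32 -4.33] 0.0
[1.04, 0.02, 1.64, 0.0, 0.0, 0.0]
[1.04, 0.02, 1.64, 0.0, 0.0, 0.0]
[1.04, 0.02, 1.64, 0.0, 0.0, 0.0]
[1.04, 0.02, 1.64, 0.0, 0.0, 0.0]
IK [-1.05  0.66  2.09  1.16  1.26 -4.32] 0.0
```

Emit:
move_arm(increments=[{"tx": -2.9,"ty": -3.3,"tz": -1.0,"rx": -2.3,"ry": 1,"rz": 5.5,"gripper": -1},{"tx": -3.2,"ty": -3.0,"tz": -1.2,"rx": -2.3,"ry": 1,"rz": 5.5,"gripper": -1},{"tx": -3.4,"ty": -2.6,"tz": -1.3,"rx": -2.3,"ry": 1,"rz": 5.5,"gripper": -1},{"tx": -3.6,"ty": -2.2,"tz": -1.5,"rx": -2.3,"ry": 1,"rz": 5.5,"gripper": -1},{"tx": -3.8,"ty": -1.8,"tz": -1.6,"rx": -2.3,"ry": 1,"rz": 5.5,"gripper": -1},{"tx": -3.9,"ty": -1.4,"tz": -1.8,"rx": -2.3,"ry": 1,"rz": 5.5,"gripper": -1},{"tx": -4.0,"ty": -0.9,"tz": -1.9,"rx": -2.3,"ry": 1,"rz": 5.5,"gripper": -1},{"tx": -4.0,"ty": -0.4,"tz": -2.0,"rx": -2.3,"ry": 1,"rz": 5.5,"gripper": -1},{"tx": -4.0,"ty": 0,"tz": -2.1,"rx": -2.3,"ry": 1,"rz": 5.5,"gripper": -1},{"tx": -4.0,"ty": 0.5,"tz": -2.1,"rx": -2.3,"ry": 1,"rz": 5.5,"gripper": -1},{"tx": -3.9,"ty": 1.0,"tz": -2.2,"rx": -2.3,"ry": 1,"rz": 5.5,"gripper": -1},{"tx": -3.7,"ty": 1.4,"tz": -2.2,"rx": -2.3,"ry": 1,"rz": 5.5,"gripper": -1}])

```text
clock: 2.2
eef_pos: [420.7, 95.6, 400.6]
tcp_rot: [-3.138, -0.519, 1.564]
contact_force: [1.1, 0.4, -0.2]
opening: 0.007
```

```bash
python3 - <<'E'
from h import *
s=r.sense(); print(np.round(s["qpos"],2),fk(s["qpos"],K)[0].round()-np.round(s["eef_pos"]),s["clock"])
show([([380,-270,330],ori(45,35),12)])
E
```

```text
[-0.18 -0.08  1.86  0.51  1.47 -0.25] [31. -5. -2.] 2.2
chk [ 0.  0. 90.]
[-2.94, -0.32, -1.0, -2.54, 2.0, 2.77]
[-2.91, -0.13, -1.11, -2.54, 2.0, 2.77]
[-2.87, 0.06, -1.21, -2.54, 2.0, 2.77]
[-2.82, 0.25, -1.31, -2.54, 2.0, 2.77]
[-2.76, 0.44, -1.39, -2.54, 2.0, 2.77]
[-2.68, 0.64, -1.46, -2.54, 2.0, 2.77]
[-2.6, 0.83, -1.52, -2.54, 2.0, 2.77]
[-2.5, 1.03, -1.57, -2.54, 2.0, 2.77]
[-2.39, 1.21, -1.6, -2.54, 2.0, 2.77]
[-2.27, 1.4, -1.63, -2.54, 2.0, 2.77]
[-2.14, 1.58, -1.64, -2.54, 2.0, 2.77]
[-2.0, 1.75, -1.64, -2.54, 2.0, 2.77]
IK [-1.21  0.19  1.97  0.84  1.53 -3.85] 0.0
```

Emit:
move_arm(increments=[{"tx": -2.9,"ty": -0.3,"tz": -1.0,"rx": -2.5,"ry": 2,"rz": 2.8,"gripper": -1},{"tx": -2.9,"ty": -0.1,"tz": -1.1,"rx": -2.5,"ry": 2,"rz": 2.8,"gripper": -1},{"tx": -2.9,"ty": 0.1,"tz": -1.2,"rx": -2.5,"ry": 2,"rz": 2.8,"gripper": -1},{"tx": -2.8,"ty": 0.3,"tz": -1.3,"rx": -2.5,"ry": 2,"rz": 2.8,"gripper": -1},{"tx": -2.8,"ty": 0.4,"tz": -1.4,"rx": -2.5,"ry": 2,"rz": 2.8,"gripper": -1},{"tx": -2.7,"ty": 0.6,"tz": -1.5,"rx": -2.5,"ry": 2,"rz": 2.8,"gripper": -1},{"tx": -2.6,"ty": 0.8,"tz": -1.5,"rx": -2.5,"ry": 2,"rz": 2.8,"gripper": -1},{"tx": -2.5,"ty": 1.0,"tz": -1.6,"rx": -2.5,"ry": 2,"rz": 2.8,"gripper": -1},{"tx": -2.4,"ty": 1.2,"tz": -1.6,"rx": -2.5,"ry": 2,"rz": 2.8,"gripper": -1},{"tx": -2.3,"ty": 1.4,"tz": -1.6,"rx": -2.5,"ry": 2,"rz": 2.8,"gripper": -1},{"tx": -2.1,"ty": 1.6,"tz": -1.6,"rx": -2.5,"ry": 2,"rz": 2.8,"gripper": -1},{"tx": -2.0,"ty": 1.8,"tz": -1.6,"rx": -2.5,"ry": 2,"rz": 2.8,"gripper": -1}])

```text
clock: 3.4
eef_pos: [381.4, -269.5, 328.8]
tcp_rot: [-3.125, -0.955, 0.774]
contact_force: [0.2, -1.1, -0.8]
opening: 0.001
```

```bash
python3 - <<'E'
from h import *
s=r.sense(); print(np.round(s["qpos"],2),fk(s["qpos"],K)[0].round()-np.round(s["eef_pos"]),s["clock"])
p,d=r.grab_frame("scene"); save("c.png",cv2.resize(p[90:330,260:560],None,fx=2.5,fy=2.5))
show([([405,-245,105],ori(45,25),6)])
E
```

```text
[-1.2   0.22  1.93  0.84  1.53 -0.69] [  7. -12.  -3.] 3.4
chk [ 0.  0. 90.]
[-2.67, -0.0, 2.63, -0.03, 1.71, -0.11]
[-2.75, -0.01, 2.55, -0.03, 1.71, -0.11]
[-2.82, -0.02, 2.47, -0.03, 1.71, -0.11]
[-2.89, -0.02, 2.38, -0.03, 1.71, -0.11]
[-2.96, -0.03, 2.3, -0.03, 1.71, -0.11]
[-3.03, -0.04, 2.21, -0.03, 1.71, -0.11]
IK [-1.2   0.72  2.01  1.03  1.33  1.95] 0.0
```

View pics/c.png

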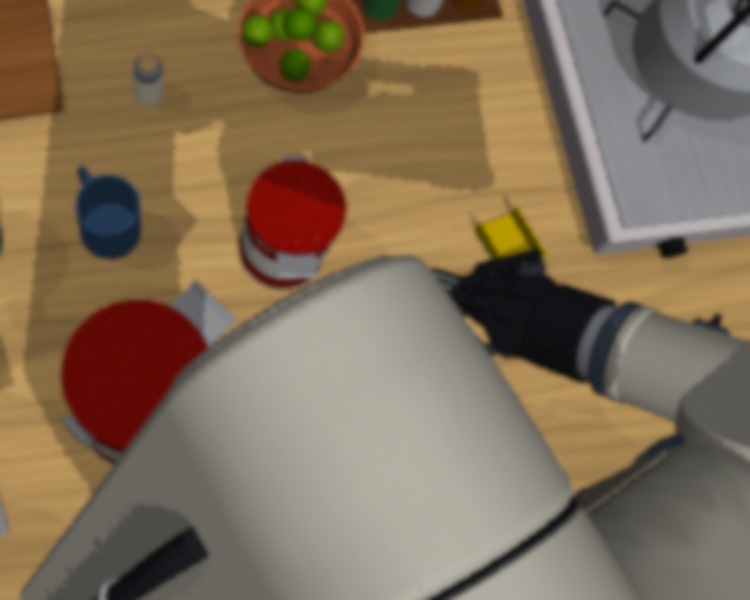

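Emit:
move_arm(increments=[{"tx": -2.7,"ty": 0,"tz": 2.6,"rx": 0,"ry": 1.7,"rz": 0,"gripper": -1},{"tx": -2.8,"ty": 0,"tz": 2.6,"rx": 0,"ry": 1.7,"rz": 0,"gripper": -1},{"tx": -2.8,"ty": 0,"tz": 2.5,"rx": 0,"ry": 1.7,"rz": 0,"gripper": -1},{"tx": -2.9,"ty": 0,"tz": 2.4,"rx": 0,"ry": 1.7,"rz": 0,"gripper": -1},{"tx": -3.0,"ty": 0,"tz": 2.3,"rx": 0,"ry": 1.7,"rz": 0,"gripper": -1},{"tx": -3.0,"ty": 0,"tz": 2.2,"rx": 0,"ry": 1.7,"rz": 0,"gripper": -1},{"tx": 0,"ty": 0,"tz": 0,"rx": 0,"ry": 0,"rz": 0,"gripper": -1}])

```text
clock: 4.15
eef_pos: [404.7, -238.3, 101.7]
tcp_rot: [-3.097, -1.134, 0.752]
contact_force: [-0.5, -0.7, 0.8]
opening: -0.001
```

```bash
python3 - <<'E'
from h import *
s=r.sense(); print(np.round(s["qpos"],2),s["clock"])
w,d=r.grab_frame("wrist"); t,dt=r.grab_frame("top")
save("d.png",np.vstack([cv2.resize(w,(480,300)),cv2.resize(t[130:280,300:540],(480,300))]))
pe,R=cur(); print(pe)
H=np.array(r.camera_model("wrist")["hand_eye"]); m=r.camera_model("wrist")
v,u=np.nonzero(d>0); dd=d[v,u]; C=np.c_[(u-m["cx"])/m["fx"]*dd,(v-m["cy"])/m["fy"]*dd,dd]
X=R.apply(C@H[:3,:3].T+H[:3,3])+pe
px=w[v,u].astype(int)
tin=np.array([534.7,-200]); c9=np.deg2rad(-9); xt=(X[:,:2]-tin)@[np.cos(c9),np.sin(c9)]; yt=(X[:,:2]-tin)@[-np.sin(c9),np.cos(c9)]
k=(X[:,2]>138)&(X[:,2]<155)&(xt<-60)&(xt>-100)&(abs(yt)<40)
print("lip",k.sum(),np.percentile(np.c_[xt,yt,X[:,2]][k],[2,50,98],axis=0).round(1) if k.any() else "")
k=(X[:,2]>20)&(X[:,2]<135)&(px[:,0]>2*px[:,1])&(np.hypot(xt,yt)<75); Y=X[k]
if len(Y)>50:
    f=least_squares(lambda q:np.hypot(Y[:,0]-q[0],Y[:,1]-q[1])-55,tin,loss="soft_l1",f_scale=2); print("body",f.x.round(1),len(Y),np.abs(f.fun).mean())
show([([445,-205,112],ori(45,25),4),([460,-188,122],ori(45,25),2)])
E
```

```text
[-1.19  0.7   2.05  1.03  1.31 -1.19] 4.15
[ 405.70202261 -240.42528252  106.39126866]
lip 837 [[-82.9 -23.1 149.2]
 [-71.7  -6.8 152.6]
 [-60.4  20.4 154.8]]
body [ 537.5 -201.4] 6552 0.3810327971687671
chk [ 0. -0. 90.]
[0.69, 0.07, 1.14, -0.15, 0.02, -0.12]
[0.69, 0.07, 1.14, -0.15, 0.02, -0.12]
[0.69, 0.07, 1.14, -0.15, 0.02, -0.12]
[0.69, 0.07, 1.14, -0.15, 0.02, -0.12]
IK [-1.09  0.69  2.06  1.12  1.28  1.96] 0.0
[0.93, -0.07, 0.81, 0.0, 0.0, 0.0]
[0.93, -0.07, 0.81, 0.0, 0.0, 0.0]
IK [-1.05  0.66  2.09  1.16  1.27  1.97] 0.0
```

View pics/d.png

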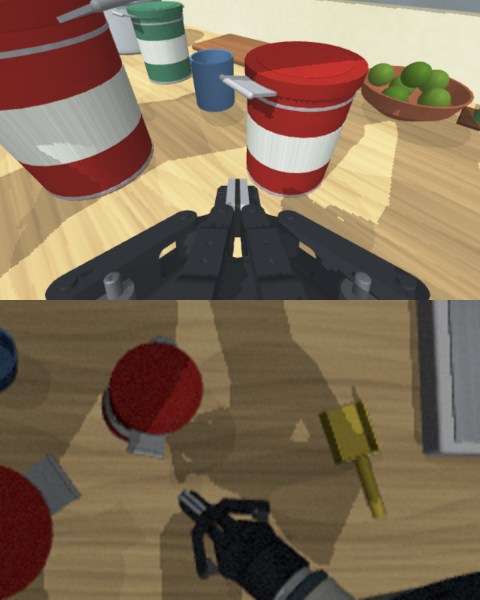

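Emit:
move_arm(increments=[{"tx": 0.7,"ty": 0,"tz": 1.1,"rx": 0,"ry": 0,"rz": 0,"gripper": -1},{"tx": 0.7,"ty": 0,"tz": 1.1,"rx": 0,"ry": 0,"rz": 0,"gripper": -1},{"tx": 0.7,"ty": 0,"tz": 1.1,"rx": 0,"ry": 0,"rz": 0,"gripper": -1},{"tx": 0.7,"ty": 0,"tz": 1.2,"rx": 0,"ry": 0,"rz": 0,"gripper": -1},{"tx": 0.7,"ty": 0,"tz": 1.2,"rx": 0,"ry": 0,"rz": 0,"gripper": -1},{"tx": 0.6,"ty": 0,"tz": 1.1,"rx": 0,"ry": 0,"rz": 0,"gripper": -1},{"tx": 0,"ty": 0,"tz": 0,"rx": 0,"ry": 0,"rz": 0,"gripper": -1}])

```text
clock: 4.95
eef_pos: [462.0, -182.8, 114.5]
tcp_rot: [-3.118, -1.132, 0.772]
contact_force: [0.3, 0.1, -0.3]
opening: -0.001
```

```bash
cat >> h.py <<'E'
TC=np.array([536,-200.5]); X9=np.array([np.cos(np.deg2rad(-9)),np.sin(np.deg2rad(-9))]); Y9=np.array([-X9[1],X9[0]])
def tinxy(p): return np.array([(p[:2]-TC)@X9,(p[:2]-TC)@Y9,p[2]])
def w_of(x,y,z): return np.r_[TC+x*X9+y*Y9,z]
def look(n):
    w,d=r.grab_frame("wrist"); t,_=r.grab_frame("top")
    save(n,np.vstack([cv2.resize(w,(480,300)),cv2.resize(t[130:280,300:540],(480,300))]))
E
python3 - <<'E'
from h import *
look("e.png"); s=r.sense()
p,R=cur(); print(p.round(1),tinxy(p).round(1),np.round(s["contact_force"],1),s["clock"],R.as_matrix()[:,2].round(2))
# arc: TCP in tin coords
ws=[]
for th in range(0,31,5):
    a=np.deg2rad(th); rho=134; off=12
    ws.append((w_of(62-rho*np.cos(a)-off*np.sin(-0)*0-0 ,4,146+rho*np.sin(a)-22),R,1))
show(ws)
E
```

```text
[ 461.4 -184.1  114.2] [-76.3   4.6 114.2] [ 0.5 -0.5  0.3] 5.05 [ 0.63  0.65 -0.42]
chk [ 0.  0. 90.]
[0.98, 0.37, -0.23, 0.0, 0.0, 0.0]
IK [-1.03  0.66  2.08  1.16  1.27 -4.29] 0.0
[1.07, 0.03, -0.47, 0.0, 0.0, 0.0]
IK [-1.03  0.63  2.08  1.15  1.28 -4.27] 0.0
[1.09, 0.11, -0.41, 0.0, 0.0, 0.0]
IK [-1.03  0.6   2.08  1.15  1.29 -4.24] 0.0
[1.1, 0.19, -0.35, 0.0, 0.0, 0.0]
IK [-1.03  0.58  2.08  1.15  1.29 -4.22] 0.0
[1.1, 0.27, -0.29, 0.0, 0.0, 0.0]
IK [-1.02  0.56  2.08  1.15  1.3  -4.19] 0.0
[1.09, 0.35, -0.22, 0.0, 0.0, 0.0]
IK [-1.01  0.53  2.08  1.14  1.31 -4.17] 0.0
[1.08, 0.43, -0.16, 0.0, 0.0, 0.0]
IK [-1.    0.52  2.07  1.15  1.32 -4.14] 0.0
```

View pics/e.png

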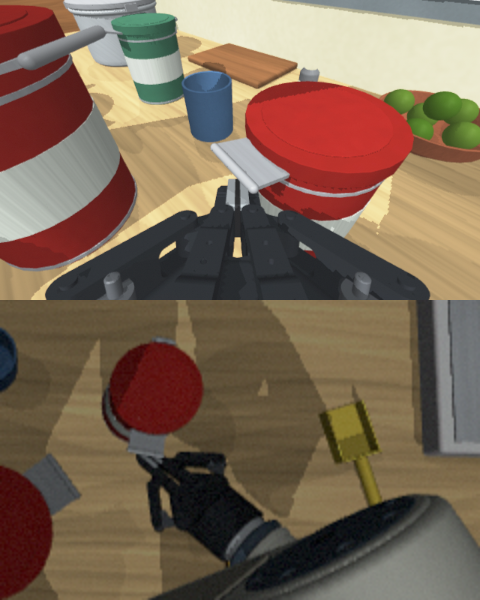

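```bash
cat >> h.py <<'E'
def arc(th):
    f=np.deg2rad(th+1.2); return w_of(62-131*np.cos(f)-18*np.sin(f),4,146+131*np.sin(f)-18*np.cos(f))
E
python3 - <<'E'
from h import *
p,R=cur(); show([(w_of(-70,4,116),R,1)]+[(arc(t),R,1) for t in (-3,0,3.5,7,10.5,14,17.5,21,24.5,28,31)])
E
```

```text
chk [ 0.  0. 90.]
[0.3, 0.54, 0.21, 0.0, 0.0, 0.0]
IK [-1.03  0.67  2.07  1.17  1.26 -4.3 ] 0.0
[0.76, 0.12, -0.25, 0.0, 0.0, 0.0]
IK [-1.03  0.66  2.07  1.16  1.27 -4.28] 0.0
[0.6, -0.09, -0.34, 0.0, 0.0, 0.0]
IK [-1.03  0.64  2.08  1.16  1.27 -4.27] 0.0
[0.71, -0.06, -0.38, 0.0, 0.0, 0.0]
IK [-1.03  0.62  2.08  1.15  1.28 -4.26] 0.0
[0.73, -0.02, -0.35, 0.0, 0.0, 0.0]
IK [-1.03  0.6   2.08  1.15  1.29 -4.24] 0.0
[0.74, 0.02, -0.33, 0.0, 0.0, 0.0]
IK [-1.03  0.59  2.09  1.15  1.29 -4.23] 0.0
[0.75, 0.06, -0.3, 0.0, 0.0, 0.0]
IK [-1.03  0.57  2.09  1.14  1.3  -4.21] 0.0
[0.75, 0.1, -0.27, 0.0, 0.0, 0.0]
IK [-1.03  0.55  2.09  1.14  1.3  -4.19] 0.0
[0.76, 0.14, -0.24, 0.0, 0.0, 0.0]
IK [-1.02  0.53  2.09  1.14  1.31 -4.18] 0.0
[0.76, 0.17, -0.21, 0.0, 0.0, 0.0]
IK [-1.02  0.52  2.08  1.14  1.32 -4.16] 0.0
[0.76, 0.21, -0.18, 0.0, 0.0, 0.0]
IK [-1.02  0.5   2.08  1.14  1.32 -4.14] 0.0
[0.65, 0.21, -0.13, 0.0, 0.0, 0.0]
IK [-1.01  0.49  2.08  1.14  1.33 -4.13] 0.0
```

Emit:
move_arm(increments=[{"tx": 0.3,"ty": 0.5,"tz": 0.2,"rx": 0,"ry": 0,"rz": 0,"gripper": -1},{"tx": 0.8,"ty": 0.1,"tz": -0.25,"rx": 0,"ry": 0,"rz": 0,"gripper": -1},{"tx": 0.6,"ty": -0.1,"tz": -0.35,"rx": 0,"ry": 0,"rz": 0,"gripper": -1},{"tx": 0.7,"ty": -0.05,"tz": -0.4,"rx": 0,"ry": 0,"rz": 0,"gripper": -1},{"tx": 0.75,"ty": 0,"tz": -0.35,"rx": 0,"ry": 0,"rz": 0,"gripper": -1},{"tx": 0.75,"ty": 0,"tz": -0.3,"rx": 0,"ry": 0,"rz": 0,"gripper": -1},{"tx": 0.75,"ty": 0.05,"tz": -0.3,"rx": 0,"ry": 0,"rz": 0,"gripper": -1},{"tx": 0.75,"ty": 0.1,"tz": -0.3,"rx": 0,"ry": 0,"rz": 0,"gripper": -1},{"tx": 0.75,"ty": 0.15,"tz": -0.25,"rx": 0,"ry": 0,"rz": 0,"gripper": -1},{"tx": 0.75,"ty": 0.2,"tz": -0.2,"rx": 0,"ry": 0,"rz": 0,"gripper": -1}])

```text
clock: 6.05
eef_pos: [473.4, -186.9, 188.0]
tcp_rot: [-3.119, -1.132, 0.77]
contact_force: [0.3, -0.7, -0.7]
opening: 0.002
```

```bash
python3 - <<'E'
from h import *
look("f.png"); s=r.sense()
p,R=cur(); print(tinxy(p).round(1),[tinxy(arc(t)).round() for t in (21,24.5,28)],np.round(s["contact_force"],1),s["clock"])
show([(arc(t),R,1) for t in range(28,73,4)])
E
```

```text
[-63.6   3.4 188.3] [array([-66.,   4., 179.]), array([-64.,   4., 187.]), array([-61.,   4., 194.])] [-0.9  0.1  0.1] 6.15
chk [ 0.  0. 90.]
[0.62, 0.16, -0.08, 0.0, 0.0, 0.0]
IK [-1.02  0.5   2.08  1.14  1.32 -4.14] 0.0
[0.86, 0.29, -0.17, 0.0, 0.0, 0.0]
IK [-1.01  0.49  2.08  1.14  1.33 -4.12] 0.0
[0.85, 0.34, -0.13, 0.0, 0.0, 0.0]
IK [-1.    0.47  2.07  1.14  1.33 -4.1 ] 0.0
[0.84, 0.38, -0.08, 0.0, 0.0, 0.0]
IK [-1.    0.46  2.06  1.14  1.34 -4.08] 0.0
[0.82, 0.43, -0.04, 0.0, 0.0, 0.0]
IK [-0.99  0.45  2.05  1.14  1.34 -4.06] 0.0
[0.79, 0.47, 0.0, 0.0, 0.0, 0.0]
IK [-0.98  0.44  2.04  1.14  1.34 -4.04] 0.0
[0.77, 0.51, 0.05, 0.0, 0.0, 0.0]
IK [-0.97  0.43  2.03  1.15  1.35 -4.02] 0.0
[0.74, 0.55, 0.09, 0.0, 0.0, 0.0]
IK [-0.96  0.43  2.02  1.15  1.35 -4.  ] 0.0
[0.7, 0.58, 0.13, 0.0, 0.0, 0.0]
IK [-0.95  0.42  2.01  1.15  1.35 -3.98] 0.0
[0.67, 0.61, 0.18, 0.0, 0.0, 0.0]
IK [-0.94  0.42  1.99  1.16  1.35 -3.97] 0.0
[0.63, 0.64, 0.22, 0.0, 0.0, 0.0]
IK [-0.93  0.42  1.98  1.16  1.35 -3.95] 0.0
[0.58, 0.67, 0.26, 0.0, 0.0, 0.0]
IK [-0.92  0.42  1.96  1.17  1.35 -3.93] 0.0
```

View pics/f.png

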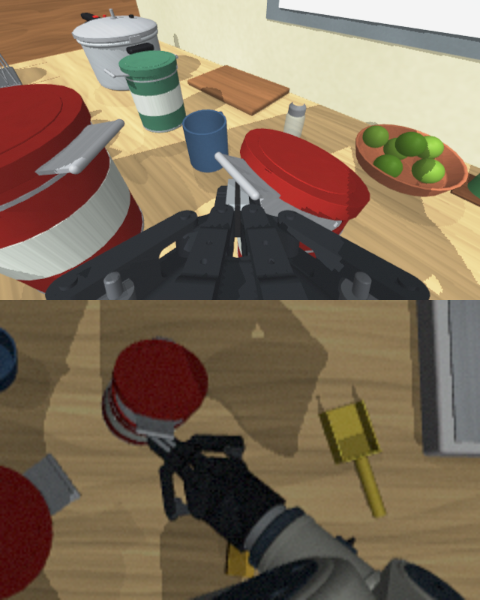

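Emit:
move_arm(increments=[{"tx": 0.6,"ty": 0.15,"tz": -0.1,"rx": 0,"ry": 0,"rz": 0,"gripper": -1},{"tx": 0.85,"ty": 0.3,"tz": -0.15,"rx": 0,"ry": 0,"rz": 0,"gripper": -1},{"tx": 0.85,"ty": 0.35,"tz": -0.15,"rx": 0,"ry": 0,"rz": 0,"gripper": -1},{"tx": 0.85,"ty": 0.4,"tz": -0.1,"rx": 0,"ry": 0,"rz": 0,"gripper": -1},{"tx": 0.8,"ty": 0.4,"tz": -0.05,"rx": 0,"ry": 0,"rz": 0,"gripper": -1},{"tx": 0.8,"ty": 0.45,"tz": 0,"rx": 0,"ry": 0,"rz": 0,"gripper": -1},{"tx": 0.75,"ty": 0.5,"tz": 0.05,"rx": 0,"ry": 0,"rz": 0,"gripper": -1},{"tx": 0.75,"ty": 0.55,"tz": 0.1,"rx": 0,"ry": 0,"rz": 0,"gripper": -1}])

```text
clock: 6.95
eef_pos: [512.3, -192.9, 245.8]
tcp_rot: [-3.119, -1.132, 0.77]
contact_force: [0.3, 0.3, -1.0]
opening: 0.002
```

```bash
python3 - <<'E'
from h import *
look("g.png"); s=r.sense()
p,R=cur(); print(tinxy(p).round(1),[tinxy(arc(t)).round() for t in (54,56,58)],np.round(s["contact_force"],1),s["clock"])
show([(arc(t),R,1) for t in range(60,106,4)])
E
```

```text
[-24.1   3.6 246.2] [array([-28.,   4., 243.]), array([-24.,   4., 246.]), array([-21.,   4., 249.])] [-0.3 -0.  -0.5] 7.05
chk [ 0.  0. 90.]
[0.73, 0.56, 0.15, 0.0, 0.0, 0.0]
IK [-0.95  0.42  2.01  1.15  1.35 -3.98] 0.0
[0.67, 0.61, 0.18, 0.0, 0.0, 0.0]
IK [-0.94  0.42  1.99  1.16  1.35 -3.97] 0.0
[0.63, 0.64, 0.22, 0.0, 0.0, 0.0]
IK [-0.93  0.42  1.98  1.16  1.35 -3.95] 0.0
[0.58, 0.67, 0.26, 0.0, 0.0, 0.0]
IK [-0.92  0.42  1.96  1.17  1.35 -3.93] 0.0
[0.54, 0.69, 0.3, 0.0, 0.0, 0.0]
IK [-0.91  0.43  1.95  1.17  1.35 -3.92] 0.0
[0.49, 0.71, 0.33, 0.0, 0.0, 0.0]
IK [-0.9   0.43  1.93  1.17  1.34 -3.9 ] 0.0
[0.44, 0.72, 0.37, 0.0, 0.0, 0.0]
IK [-0.89  0.44  1.91  1.18  1.34 -3.89] 0.0
[0.38, 0.74, 0.4, 0.0, 0.0, 0.0]
IK [-0.87  0.44  1.9   1.18  1.34 -3.88] 0.0
[0.33, 0.74, 0.44, 0.0, 0.0, 0.0]
IK [-0.86  0.45  1.88  1.19  1.33 -3.87] 0.0
[0.27, 0.75, 0.47, 0.0, 0.0, 0.0]
IK [-0.85  0.46  1.86  1.19  1.33 -3.86] 0.0
[0.21, 0.75, 0.49, 0.0, 0.0, 0.0]
IK [-0.84  0.47  1.85  1.2   1.32 -3.85] 0.0
[0.15, 0.75, 0.52, 0.0, 0.0, 0.0]
IK [-0.83  0.49  1.83  1.2   1.32 -3.84] 0.0
```

View pics/g.png

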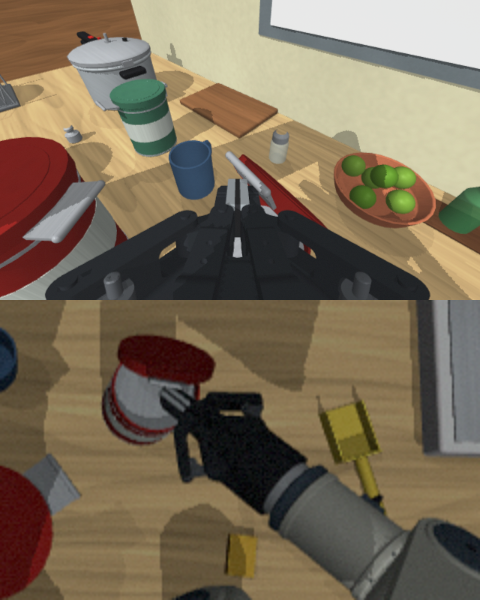

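Emit:
move_arm(increments=[{"tx": 0.7,"ty": 0.55,"tz": 0.15,"rx": 0,"ry": 0,"rz": 0,"gripper": -1},{"tx": 0.7,"ty": 0.6,"tz": 0.2,"rx": 0,"ry": 0,"rz": 0,"gripper": -1},{"tx": 0.6,"ty": 0.65,"tz": 0.2,"rx": 0,"ry": 0,"rz": 0,"gripper": -1},{"tx": 0.6,"ty": 0.65,"tz": 0.25,"rx": 0,"ry": 0,"rz": 0,"gripper": -1},{"tx": 0.55,"ty": 0.7,"tz": 0.3,"rx": 0,"ry": 0,"rz": 0,"gripper": -1},{"tx": 0.5,"ty": 0.7,"tz": 0.35,"rx": 0,"ry": 0,"rz": 0,"gripper": -1},{"tx": 0.45,"ty": 0.7,"tz": 0.35,"rx": 0,"ry": 0,"rz": 0,"gripper": -1},{"tx": 0.4,"ty": 0.75,"tz": 0.4,"rx": 0,"ry": 0,"rz": 0,"gripper": -1}])

```text
clock: 7.85
eef_pos: [577.9, -202.6, 276.3]
tcp_rot: [-3.119, -1.132, 0.77]
contact_force: [0.3, -0.0, -0.2]
opening: 0.005
```

```bash
python3 - <<'E'
from h import *
look("h.png"); s=r.sense()
p,R=cur(); print(tinxy(p).round(1),[tinxy(arc(t)).round() for t in (86,88,90)],np.round(s["contact_force"],1),s["clock"])
show([(arc(t),R,1) for t in range(90,113,2)])
E
```

```text
[ 42.1   4.4 276.4] [array([ 38.,   4., 276.]), array([ 42.,   4., 277.]), array([ 47.,   4., 277.])] [-1.   1.   0.5] 7.95
chk [ 0.  0. 90.]
[0.19, 0.4, 0.18, 0.0, 0.0, 0.0]
IK [-0.87  0.45  1.89  1.19  1.34 -3.87] 0.0
[0.16, 0.37, 0.22, 0.0, 0.0, 0.0]
IK [-0.86  0.45  1.88  1.19  1.33 -3.87] 0.0
[0.14, 0.37, 0.23, 0.0, 0.0, 0.0]
IK [-0.86  0.46  1.87  1.19  1.33 -3.86] 0.0
[0.13, 0.37, 0.24, 0.0, 0.0, 0.0]
IK [-0.85  0.46  1.86  1.19  1.33 -3.86] 0.0
[0.11, 0.37, 0.24, 0.0, 0.0, 0.0]
IK [-0.85  0.47  1.85  1.2   1.33 -3.85] 0.0
[0.1, 0.37, 0.25, 0.0, 0.0, 0.0]
IK [-0.84  0.47  1.85  1.2   1.32 -3.85] 0.0
[0.09, 0.37, 0.26, 0.0, 0.0, 0.0]
IK [-0.84  0.48  1.84  1.2   1.32 -3.84] 0.0
[0.07, 0.37, 0.26, 0.0, 0.0, 0.0]
IK [-0.83  0.49  1.83  1.2   1.32 -3.84] 0.0
[0.06, 0.37, 0.27, 0.0, 0.0, 0.0]
IK [-0.83  0.49  1.82  1.21  1.32 -3.84] 0.0
[0.04, 0.37, 0.27, 0.0, 0.0, 0.0]
IK [-0.82  0.5   1.81  1.21  1.31 -3.83] 0.0
[0.02, 0.37, 0.28, 0.0, 0.0, 0.0]
IK [-0.82  0.51  1.8   1.21  1.31 -3.83] 0.0
[0.01, 0.36, 0.28, 0.0, 0.0, 0.0]
IK [-0.81  0.51  1.79  1.21  1.31 -3.83] 0.0
```

View pics/h.png

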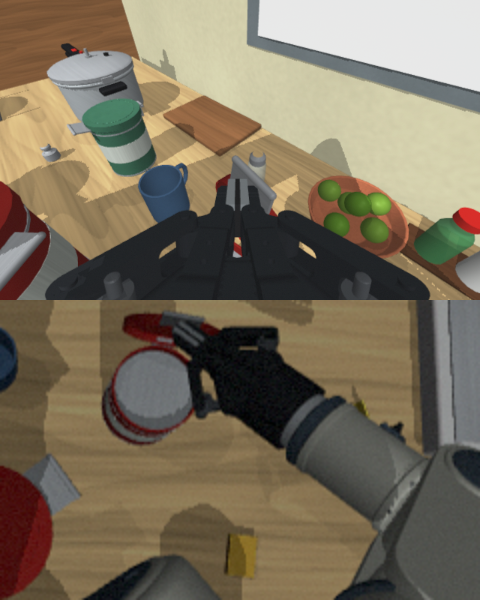

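Emit:
move_arm(increments=[{"tx": 0.2,"ty": 0.4,"tz": 0.2,"rx": 0,"ry": 0,"rz": 0,"gripper": -1},{"tx": 0.15,"ty": 0.35,"tz": 0.2,"rx": 0,"ry": 0,"rz": 0,"gripper": -1},{"tx": 0.15,"ty": 0.35,"tz": 0.25,"rx": 0,"ry": 0,"rz": 0,"gripper": -1},{"tx": 0.1,"ty": 0.35,"tz": 0.25,"rx": 0,"ry": 0,"rz": 0,"gripper": -1},{"tx": 0.1,"ty": 0.35,"tz": 0.25,"rx": 0,"ry": 0,"rz": 0,"gripper": -1},{"tx": 0.1,"ty": 0.35,"tz": 0.25,"rx": 0,"ry": 0,"rz": 0,"gripper": -1},{"tx": 0.1,"ty": 0.35,"tz": 0.25,"rx": 0,"ry": 0,"rz": 0,"gripper": -1},{"tx": 0.05,"ty": 0.35,"tz": 0.25,"rx": 0,"ry": 0,"rz": 0,"gripper": -1},{"tx": 0,"ty": 0,"tz": 0,"rx": 0,"ry": 0,"rz": 0,"gripper": -1}])

```text
clock: 8.85
eef_pos: [612.8, -207.6, 276.3]
tcp_rot: [-3.119, -1.132, 0.771]
contact_force: [0.0, 0.9, -0.5]
opening: 0.002
```

```bash
python3 - <<'E'
from h import *
look("i.png"); s=r.sense()
p,R=cur(); print(tinxy(p).round(1),[tinxy(arc(t)).round() for t in (102,104,106)],np.round(s["contact_force"],1),s["clock"])
E
```

```text
[ 76.5   5.1 276.3] [array([ 74.,   4., 278.]), array([ 79.,   4., 277.]), array([ 84.,   4., 276.])] [-0.3  0.4 -0.5] 8.95
```

View pics/i.png

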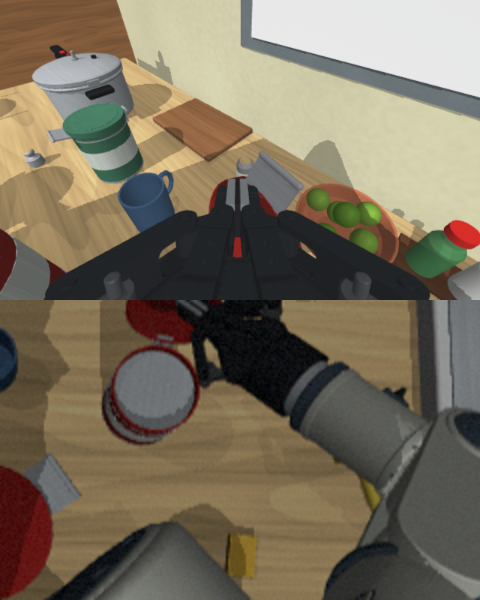

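Emit:
move_arm(increments=[{"tx": 0,"ty": -0.4,"tz": -0.5,"rx": 0,"ry": 0,"rz": 0,"gripper": -1},{"tx": 0,"ty": -0.5,"tz": -1.0,"rx": 0,"ry": 0,"rz": 0,"gripper": -1},{"tx": 0.3,"ty": -0.5,"tz": -2.0,"rx": 0,"ry": 0,"rz": 0,"gripper": -1},{"tx": 0.5,"ty": -0.5,"tz": -3.0,"rx": 0,"ry": 0,"rz": 0,"gripper": -1},{"tx": 0.5,"ty": -0.5,"tz": -3.0,"rx": 0,"ry": 0,"rz": 0,"gripper": -1},{"tx": 0.5,"ty": 0,"tz": -3.0,"rx": 0,"ry": 0,"rz": 0,"gripper": -1},{"tx": 0.5,"ty": 0,"tz": -3.0,"rx": 0,"ry": 0,"rz": 0,"gripper": -1},{"tx": 0.5,"ty": 0,"tz": -3.0,"rx": 0,"ry": 0,"rz": 0,"gripper": -1},{"tx": 0,"ty": 0,"tz": -2.0,"rx": 0,"ry": 0,"rz": 0,"gripper": -1},{"tx": 0,"ty": 0,"tz": 0,"rx": 0,"ry": 0,"rz": 0,"gripper": -1},{"tx": 0,"ty": 0,"tz": 0,"rx": 0,"ry": 0,"rz": 0,"gripper": -1},{"tx": 0,"ty": 0,"tz": 0,"rx": 0,"ry": 0,"rz": 0,"gripper": -1}])

```text
clock: 10.15
eef_pos: [473.6, -314.4, 388.8]
tcp_rot: [-3.117, -1.132, 0.768]
contact_force: [0.8, 1.5, 0.2]
opening: 0.002
```

```bash
python3 - <<'E'
from h import *
look("j.png"); s=r.sense(); pe,R=cur()
print(pe.round(),tinxy(pe).round(1),np.round(s["contact_force"],1),s["clock"])
w,d=r.grab_frame("wrist"); pe,R=cur()
m=r.camera_model("wrist"); H=np.array(m["hand_eye"]); v,u=np.nonzero(d>0); dd=d[v,u]
X=R.apply(np.c_[(u-m["cx"])/m["fx"]*dd,(v-m["cy"])/m["fy"]*dd,dd]@H[:3,:3].T+H[:3,3])+pe; px=w[v,u].astype(int)
red=(px[:,0]>2*px[:,1]+20); T=np.array([tinxy(x) for x in X[red]])
k=(T[:,2]>30)&(T[:,2]<130)&(np.hypot(T[:,0],T[:,1])<75); Y=X[red][k]
if len(Y)>50:
    f=least_squares(lambda q:np.hypot(Y[:,0]-q[0],Y[:,1]-q[1])-55,TC,loss="soft_l1",f_scale=2); print("body",f.x.round(1),len(Y))
k=(T[:,2]>165)&(T[:,0]>40)&(T[:,0]<160)&(abs(T[:,1])<70); L=T[k]
if len(L)>50: print("lid",len(L),np.percentile(L,[2,50,98],axis=0).round(), "lean deg",90+np.degrees(np.arctan(np.polyfit(L[:,2],L[:,0],1)[0])))
E
```

```text
[ 474. -314.  389.] [ -43.5 -122.   388.6] [-0.2 -0.7 -0.5] 10.25
body [ 536.1 -199. ] 62
lid 3034 [[ 73. -56. 171.]
 [ 90.  -3. 211.]
 [103.  55. 253.]] lean deg 108.05881545960028
```

View pics/j.png

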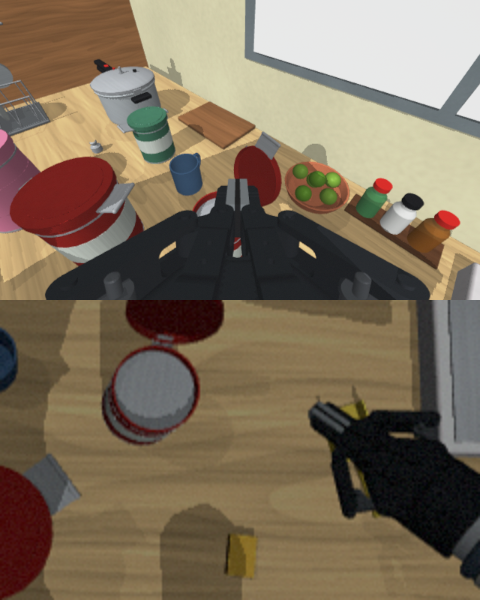

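```bash
python3 -c "
from rig import r
print(r.sign_off())"
```

```text
the job is handed in; nothing more can be done
None
```

The red sugar tin is open, and I handed the job in at about 10.3 s of the 45 s allowed. I slid the closed fingertips under the front lip from the front right and raised it slowly along the hinge's arc. Past upright, the lid went back on its own.

- **Lid:** with the fingers withdrawn, it stood leaning back at about 108°, which is its stop (1.92 rad, about 110°) within measuring error.
- **Red tin:** it measured within about 2 mm of where it started. That fit used only 62 points, but the top picture agrees.
- **Green tin:** it still looked shut in the last wrist picture.
- **Other things:** the mug, big red tin, matches, weight and limes looked untouched in the last pictures. The scoop was partly hidden by the gripper, about 390 mm above the counter. I checked none of these by measurement.
- **Forces:** the readings after each move stayed at about sensor noise, 2 N or less. I did not log them while the arm was moving.
- **Gripper:** it finished well over 10 cm from the tin and touching nothing.

One hitch: the first move call was refused because it left out some fields, and nothing moved.

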